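Finish a takeaway breakfast order: close the fruit tub, serve the roll with tongs

ROBOT

A 6-joint arm with a two-finger parallel gripper is mounted at the origin on the work surface. World frame = base frame: x ahead of the robot, y to its left, z up, the work surface at z = 0. Lengths are in m, angles in rad, forces in N, time in s.
With the tool pointing down it reaches from about 0.3 to 0.75 m from the base axis. Payload 8.5 kg.
Tool frame: the origin (TCP) lies between the finger pads; the fingertips stand 22 mm ahead of it and the grasp point (between the pads) lies 3 mm ahead of it; z points along the fingers, y is the direction in which the jaws open and shut (so a half turn about z gives the same grasp; the last joint's range is limited). The gripper opens to 88 mm and grips with 3 to 60 N. Pads are 18 mm wide; open, the fingers measure 123 mm over their backs; the gripper's body (75 mm by 187 mm) begins 45 mm behind the grasp point.
Start: joints at [1.072, 0.381, 1.297, -0, 1.464, -0.215], TCP at [0.154, 0.528, 0.261] pointing down, gripper open.
Joint ranges: [-3.11, 3.11], [-0.89, 2.33], [0.22, 2.48], [-1.42, 4.56], [0.17, 2.85], [-2.88, 2.88]. Speed limits (rad/s): [2.39, 2.39, 3.14, 3.14, 3.14, 3.14].

INTERFACE

Orientations are given as a unit quaternion [w, x, y, z].
In Python, from station import r gives the robot as it stands.
- The arm moves only by the tool apply_moves, never from a script. Its argument "series" is a list of rows, each an object with "linear": the shift along the world's x, y, z scaled (see below), a list of three; "turn": the turn about the world's z scaled (see below). In form: [{"linear": [x, y, z], "turn": turn}, ...]. A call has exactly 5 rows; each row shifts and turns the commanded pose from where the row before left it; what a row does not reach is not made up. The controller multiplies each number of a shift by 0.3 m and each number of a turn by 0.1 rad. A row lasts 1/10 s, in which the tool goes at most 50 mm and 8.59 degrees, less where a joint would pass 70% of its speed; a pose out of reach is approached as far as the arm can. A call with a number of a shift or a turn outside -1 to 1 is refused whole. A call with a gripper value outside its range is refused whole. "claw" is the opening, from 0 (shut) to 1 (fully open), set as the call begins (left out, the last holds). The fingers move at their own pace and stop on an object; "grip_force" is the grip in N (left out, the last holds). Time passes only in rows, so rows that do not move let the fingers close, or fill a call up. It gives the time, the measured TCP pose, the force and the opening at its end, in the units of the state.
- r.state(): the state, without advancing time (a new reading comes with each control period).
- r.camera(name): name is "side" or "top" or "wrist"; returns the picture (384x512x3 uint8, blue, green, red); there is no depth.
- r.camera_model(name): a dict with "fov_y" (degrees; the focal length in pixels is half the picture's height over the tangent of half this angle, whatever the lens; pixels are square), "cx", "cy" (the principal point, pixels), "R" (3x3) and "t" (3): a world point X has camera coordinates R X + t; the wrist camera has in their place "T_tool_cam" (4x4, takes a point from camera to tool coordinates, whose origin is the TCP and whose axes are the flange's). Camera axes: x right, y down, z forward; pixel columns grow to the right and rows downward; lengths in m; the calibration is good to about 2 mm. A picture is of the moment at which its call begins: read the wrist's pose just before it. camera_model takes no time and is no camera call.
- r.hand_in(): hands the job in, once; it reports no verdict.
Trained networks look in the newest picture that a camera, given by its name, has taken for a name from the list of things; names that differ only in an ending like _2 or _b are one class to them, and where a whole thing is asked for, a point or a joint stands for the part that bears it (a point fixed in the world has none). Each returns a list of dicts, best first, with "conf" (0 to 1); they miss things now and then, are a little off and sometimes report something else, mostly with a low value. They report only what shows in the picture. A call takes as long as a camera call. They do not tell look-alikes from the thing itself.
- r.recognise(camera, name): "bbox" ([left, top, width, height] in pixels, round what is visible of it).
- r.outline_of(camera, name): "region" (384x512 bool, what is visible of it) and "bbox" ([left, top, width, height] in pixels, round what is visible of it).
The state is a dict: "time": time; "joint_pos": joint angles; "qd": joint speeds; "tau": joint torques, N m; "tool_pos": TCP position; "orientation": TCP orientation; "wrist_force": force on the tool from outside, world axes, zero at the start; "wrist_torque": the same for the moment, N m; "grip_width": finger opening in m.
Only numpy, scipy, OpenCV 4.12 (cv2) and the standard library are available. Lean on these libraries where they do the work, as an engineer would, in place of code of your own. Each camera call takes 0.05 s, during which the arm holds its last target.

TASK

Finish the takeaway order on the dark wooden tray: first press the popped-up lid of the fruit tub down until it is fully home and level. Then take the steel tongs from their white rest, close them on the golden bread roll (the long one with pale slashes) and hold it up, still, about 10 cm above the middle of the open cardboard box on the same tray; finish there, still gripping the tongs with the roll in their jaws - do not put it down. Only the tongs may touch the roll, and leave the other pastries and all else on the counter where they are.

Things in the scene. Friction and masses are not known exactly. Their poses are not given: they have to be found in the camera images.
- order_tray: Dark wooden tray, 300 x 150 x 12 mm, fixed, on the robot's left or right (tongs on the other side). Origin under its centre, x along its length. At x = -70 mm a fixed pale fruit tub (104 mm across, rim 77 mm above the counter) with green lid; at x = +75 mm an open kraft cardboard box, 130 x 130 mm, 45 mm high, walls 4 mm.
- lid (a joint): How far the tub's green lid (112 mm across, 12 mm thick) is popped up, in rad: 0 = seated level, 0.08 to 0.13 at the start. It tips about its edge next to the cardboard box, which is seated; the opposite edge stands 8 to 14 mm high. Stiff: about 8 N down on the high edge moves it, it stays where left, and stops hard when seated.
- lid_high_edge (a point): Point on the top of the lid, 11 mm in from its highest edge (99 mm from the edge that is already seated): where to press down. When the lid is seated this point is 81 mm above the counter.
- box_middle (a point): Middle of the mouth of the open cardboard box, at the height of its rim (57 mm above the counter).
- tongs: Steel spring tongs, 255 mm long, 140 g, lying level, arms side by side. Origin: where to grip (black patches), midway between the arms, half-way up, 54 mm above the counter, near the centre of mass; x to the jaws, y to the left arm. Here the arms are upright strips 24 mm high, 63 mm over their outsides when open, each splayed 0.08 rad. This body carries the left arm.
- tongs_arm: The tongs' right arm; origin at the pivot, 100 mm behind the grip, half-way up. Squeezing the grip by 1 mm brings the jaws 2.1 mm closer. The spring opens them with 4 N at the grip, 8 N when they hold the roll; the grip is then about 48 mm wide.
- tongs_rest: White ceramic rest, fixed, 160 x 110 mm, base 8 mm thick. Origin under its centre. It carries the tongs on two cross bars, 14 mm wide, tops 42 mm above the counter, 62 mm ahead of and behind its centre (along x); the tongs' grip lies within 20 mm of the centre, so that fingers fit down outside the arms between the bars.
- jaw_left (a point): Centre of the inner face of the tongs' left jaw plate (60 mm long, 36 mm high, so it reaches 18 mm below this point), 113 mm ahead of the grip and 15 mm lower. The jaws are 80 mm apart when open.
- jaw_right (a point): Centre of the inner face of the right jaw plate.
- roll: Golden bread roll with three pale slashes, 70 x 48 x 38 mm, about 50 g. Origin at its centre, 49 mm above the counter; x along its length, which lies within 0.35 rad of world x (straight ahead of the robot). It stands on the bamboo board in one of three places in a row, 110 mm apart; bun and muffin fill the others.
- board: Bamboo board on feet, 150 x 350 mm, top 30 mm above the counter, fixed. Origin: centre of its underside at counter height, x across its short side.
- choc_bun: Round dark chocolate bun with white dots, 62 mm across, 36 mm high, on the board; leave it. Origin at its centre.
- pink_muffin: Muffin with pink icing, 62 mm across, 50 mm high, on the board; leave it. Origin near its centre, 22 mm above the board.
- milk_jug: Grey steel milk mug with a handle, 85 mm high, behind the board; leave it. Origin under its centre.
- jam_jar: Amber jam jar with red cap, 75 mm high, behind the board; leave it. Origin under its centre.
- teaspoon: Steel teaspoon, 150 mm long, lying on the counter between robot and board; leave it. Origin under it.
- espresso_cup: White cup, 60 mm high, at the far left; leave it. Origin under its centre.
- sugar_jar: White sugar jar with steel cap, 120 mm high, at the far right; leave it. Origin under its centre.
There are look-alikes about, which are no part of the job. There is more than one size of the roll; the job needs the middle-sized.

How it is judged:
On the way, in this order (a step that is already met when the one before it is completed fails the run):
1. the tub's lid is pressed home, level (within 0.025 rad) (value of joint lid below 0.025 rad), for 0.2 s.
2. the tongs are gripped and lifted off their rest (origin above 85 mm) (height (world z) of tongs above 0.085 m and contact force between the fingers and tongs above 0.5 N), for 0.2 s.
3. the roll is lifted in the tongs' jaws (centre above 90 mm) (height (world z) of roll above 0.09 m and contact force between roll and tongs_arm above 0.5 N and contact force between roll and tongs above 0.5 N), for 0.2 s.
At the end, for the whole second after the job is handed in: Lid level (below 0.025 rad); the fingers hold the tongs and their jaws clamp the roll, its centre 120 to 260 mm above the counter, within 45 mm sideways of the middle of the box and still (below 30 mm/s); roll and tongs do not touch the tray or its box, the fingers do not touch the roll (value of joint lid below 0.025 rad and height (world z) of roll between 0.12 and 0.26 m and horizontal distance between roll and box_middle below 0.045 m and contact force between roll and tongs_arm above 0.5 N and contact force between roll and tongs above 0.5 N and contact force between the fingers and tongs above 1 N and contact force between roll and the fingers below 0.05 N and contact force between each of roll, tongs and order_tray below 0.05 N and linear speed of roll below 0.03 m/s); the arm keeps its last pose, push and grip.
It fails at once if the gripper or arm touches the roll (over 0.3 N) (contact force between any of the fingers, the arm and roll above 0.3 N).
It fails at once if one of the other things on the counter is shifted by more than 30 mm (distance of any of choc_bun, pink_muffin, milk_jug, jam_jar, teaspoon, espresso_cup, sugar_jar from where it was at the start of the episode above 0.03 m).
It also fails if it takes over 54 s, if anything falls off the work surface, if the arm or the gripper's body presses on something with over 40 N, if the wrist force passes 120 N, or if a joint passes its speed limit or range.

## Working session

There is one attempt and no reset: what is moved stays moved. The work goes in short steps, Python scripts to look and compute and a tool call to move; the robot and the scene stay as the last step left them, time stands still between calls to the robot, and variables do not carry over. Pictures are saved under pics/ and viewed, and the job is handed in when it is done.

Besides the shell and the picture viewer there is one more tool, called after "Emit:" as name(argument=value, ...) on one line, values as JSON. apply_moves: Moves the arm, as the interface text tells. Shifts and turns lie within -1 to 1; 1 stands for 0.3 m of shift or 0.1 rad of turn. Its arguments: {"type":"object","properties":{"series":{"type":"array","items":{"type":"object","properties":{"linear":{"type":"array","items":{"type":"number","minimum":-1,"maximum":1}},"turn":{"type":"number","minimum":-1,"maximum":1}}}},"claw":{"type":"number"},"grip_force":{"type":"number"}},"required":["series"]}

```bash
mkdir -p pics; ls; cat > h.py <<'E'
import numpy as np, cv2, json
from station import r
def cam(name):
    s=r.state(); im=r.camera(name); return s,im
def K(m):
    f=192/np.tan(np.radians(m['fov_y'])/2); return f,m['cx'],m['cy']
def quatR(q):
    w,x,y,z=q
    return np.array([[1-2*(y*y+z*z),2*(x*y-z*w),2*(x*z+y*w)],[2*(x*y+z*w),1-2*(x*x+z*z),2*(y*z-x*w)],[2*(x*z-y*w),2*(y*z+x*w),1-2*(x*x+y*y)]])
def pose(name,s=None):
    m=r.camera_model(name)
    if 'R' in m: return m,np.array(m['R']),np.array(m['t'])
    T=np.array(m['T_tool_cam']); Rw=quatR(s['orientation']); p=np.array(s['tool_pos'])
    Rc=Rw@T[:3,:3]; c=Rw@T[:3,3]+p
    return m,Rc.T,-Rc.T@c
def px2w(name,u,v,z,s=None):
    m,R,t=pose(name,s); f,cx,cy=K(m)
    d=R.T@np.array([(u-cx)/f,(v-cy)/f,1]); c=-R.T@t
    return c+d*(z-c[2])/d[2]
def w2px(name,X,s=None):
    m,R,t=pose(name,s); f,cx,cy=K(m)
    q=R@np.array(X)+t; return np.array([f*q[0]/q[2]+cx,f*q[1]/q[2]+cy])
E
python3 - <<'E'
from h import *
for n in ['top','side','wrist']:
    s,im=cam(n); cv2.imwrite(f'pics/{n}0.png',im); print(n,r.camera_model(n))
print(r.state())
E
```

```text
pics
top {'fov_y': 44.98710535999759, 'cx': 258.07941388546004, 'cy': 197.4475541054222, 'R': array([[ 0.0081449 , -0.99996095, -0.00343013],
       [-0.99438775, -0.00773757, -0.1055137 ],
       [ 0.10548304,  0.00427028, -0.99441193]]), 't': array([0.0094702 , 0.53344231, 1.75280949])}
side {'fov_y': 42.52262185611983, 'cx': 257.27214355936314, 'cy': 191.69944270087478, 'R': array([[ 9.92878250e-01, -1.19130370e-01, -8.57396620e-04],
       [-7.54522698e-02, -6.23246108e-01, -7.78377314e-01],
       [ 9.21940084e-02,  7.72898598e-01, -6.27796162e-01]]), 't': array([-0.51260848,  0.12298643,  1.80755098])}
wrist {'fov_y': 70.6299940841101, 'cx': 253.51040455712126, 'cy': 188.29169422320837, 'T_tool_cam': array([[ 1.18307850e-03, -9.49055207e-01, -3.15107624e-01,
         8.19209367e-02],
       [ 9.99999177e-01,  1.27894128e-03, -9.74535561e-05,
        -4.25844239e-04],
       [ 4.95492954e-04, -3.15107250e-01,  9.49055939e-01,
        -1.24968466e-01],
       [ 0.00000000e+00,  0.00000000e+00,  0.00000000e+00,
         1.00000000e+00]])}
{'time': 0.15, 'joint_pos': array([ 1.07172001e+00,  3.81025466e-01,  1.29799544e+00, -7.07632814e-06,
        1.46359531e+00, -2.15318472e-01]), 'qd': array([ 3.15276323e-03, -2.18295542e-04, -1.91416652e-03,  8.07571107e-04,
        9.99158063e-05, -2.31948954e-03]), 'tau': array([ 2.57053434e-03, -4.38077903e+01, -2.24614441e+01,  7.13665900e-02,
        3.43497552e-02, -8.50079346e-05]), 'tool_pos': array([0.15390775, 0.52784263, 0.26031883]), 'orientation': array([-1.75649687e-04,  1.41403011e-01,  9.89951982e-01, -4.80710598e-04]), 'wrist_force': array([ 0.51683001, -0.32523058, -0.0063239 ]), 'wrist_torque': array([-0.037267  , -0.0195868 , -0.00222819]), 'grip_width': 0.0881278769391858}
```

View pics/top0.png

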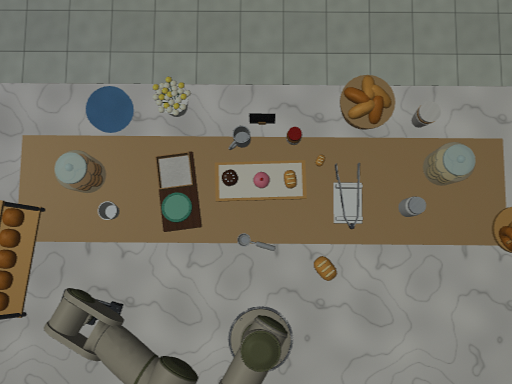

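View pics/side0.png

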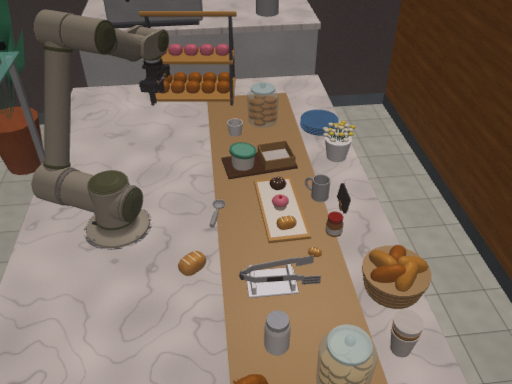

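View pics/wrist0.png

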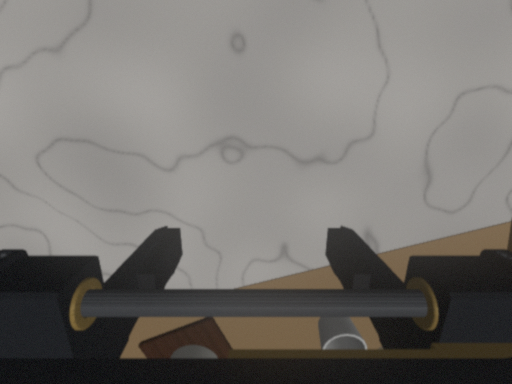

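The top view shows three rolls: on the board at (290,179), a tiny one at (320,160) and a large one at (325,268). The middle-sized one on the board fits. Next I'll get coarse positions.

```bash
python3 - <<'E'
from h import *
s,im=cam('top')
cv2.imwrite('pics/top_c.png',cv2.resize(im[130:250,150:370],None,fx=3.6,fy=3.6,interpolation=cv2.INTER_CUBIC))
for n,z in [('order_tray',.012),('lid',.09),('tongs',.054),('tongs_rest',.008),('roll',.049),('board',.03),('choc_bun',.048),('pink_muffin',.055),('milk_jug',.085),('jam_jar',.07)]:
    for d in r.outline_of('top',n)[:4]:
        ys,xs=np.nonzero(d['region']); c=(xs.mean(),ys.mean())
        rc=cv2.minAreaRect(np.c_[xs,ys].astype(np.float32))
        print(n,round(d['conf'],2),d['bbox'],np.round(c,1),px2w('top',*c,z).round(3),[px2w('top',*p,z).round(3)[:2].tolist() for p in cv2.boxPoints(rc)])
E
```

```text
order_tray 0.93 [156.5, 149.4, 46.2, 80.9] [178.2 191.3] [0.557 0.324 0.012] [[0.698, 0.421], [0.717, 0.271], [0.418, 0.229], [0.4, 0.377]]
tongs 0.83 [332.9, 162.8, 28.4, 67.9] [348.  189.3] [ 0.564 -0.327  0.054] [[0.663, -0.271], [0.683, -0.365], [0.433, -0.413], [0.413, -0.321]]
tongs_rest 0.68 [334.5, 186.4, 27.4, 39.1] [347.1 202.5] [ 0.518 -0.332  0.008] [[0.598, -0.282], [0.599, -0.391], [0.439, -0.388], [0.439, -0.28]]
roll 0.74 [315.5, 258.0, 21.2, 25.0] [325.1 268.2] [ 0.267 -0.239  0.049] [[0.286, -0.186], [0.324, -0.237], [0.249, -0.293], [0.211, -0.242]]
roll 0.65 [319.0, 157.8, 7.3, 8.9] [320.2 159.9] [ 0.678 -0.223  0.049] [[0.696, -0.207], [0.697, -0.238], [0.658, -0.237], [0.658, -0.207]]
roll 0.53 [283.1, 169.5, 15.1, 16.2] [289.7 178.8] [ 0.604 -0.106  0.049] [[0.633, -0.085], [0.634, -0.127], [0.572, -0.126], [0.572, -0.085]]
board 0.7 [213.3, 159.1, 93.2, 42.7] [261.2 180.8] [0.598 0.002 0.03 ] [[0.669, 0.182], [0.682, -0.172], [0.528, -0.176], [0.516, 0.175]]
board 0.29 [256.0, 170.3, 13.3, 17.4] [261.6 179.6] [0.602 0.001 0.03 ] [[0.632, 0.03], [0.632, -0.028], [0.574, -0.028], [0.573, 0.03]]
choc_bun 0.68 [162.2, 191.2, 30.9, 29.9] [176.9 207.2] [0.492 0.321 0.048] [[0.492, 0.397], [0.569, 0.323], [0.493, 0.245], [0.417, 0.319]]
choc_bun 0.65 [220.1, 173.7, 19.9, 10.7] [229.9 177.3] [0.608 0.122 0.048] [[0.636, 0.152], [0.636, 0.091], [0.578, 0.091], [0.578, 0.151]]
pink_muffin 0.45 [255.6, 170.9, 14.5, 16.8] [261.5 179.5] [0.599 0.001 0.055] [[0.628, 0.03], [0.628, -0.027], [0.571, -0.027], [0.57, 0.029]]
milk_jug 0.9 [228.5, 126.4, 21.9, 22.2] [240.4 137.3] [0.755 0.082 0.085] [[0.798, 0.126], [0.799, 0.046], [0.71, 0.045], [0.71, 0.124]]
jam_jar 0.55 [286.4, 129.9, 15.8, 17.8] [294.2 135.3] [ 0.768 -0.122  0.07 ] [[0.8, -0.094], [0.8, -0.148], [0.734, -0.148], [0.734, -0.095]]
```

View pics/top_c.png

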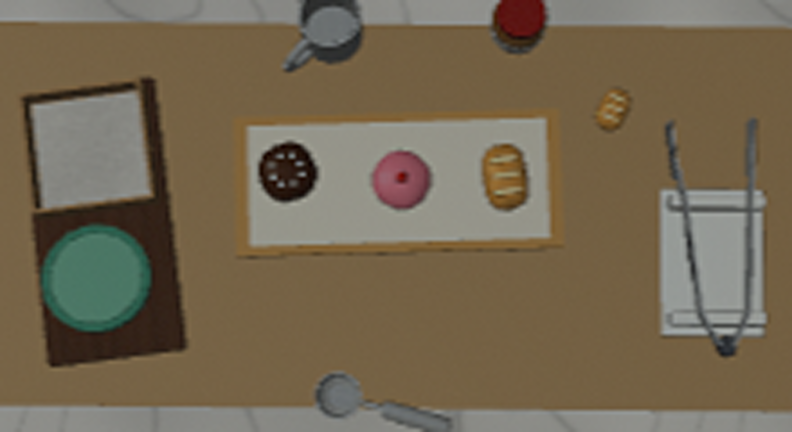

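Emit:
apply_moves(series=[{"linear": [0.08, -0.066, 0], "turn": 0.35}, {"linear": [0.08, -0.066, 0], "turn": 0.35}, {"linear": [0.08, -0.066, 0], "turn": 0.35}, {"linear": [0.08, -0.066, 0], "turn": 0.35}, {"linear": [0.08, -0.066, 0], "turn": 0.35}], claw=0, grip_force=30)

```text
time: 1.2
tool_pos: [0.2748, 0.4281, 0.2608]
orientation: [0.0, 0.054, 0.999, 0.0]
wrist_force: [0.9, 0.4, 0.3]
grip_width: 0.0503
```

Emit:
apply_moves(series=[{"linear": [0.08, -0.066, 0], "turn": 0.35}, {"linear": [0.08, -0.066, 0], "turn": 0.35}, {"linear": [0.08, -0.066, 0], "turn": 0.35}, {"linear": [0.04, -0.03, 0], "turn": 0.35}, {"linear": [0, 0, 0], "turn": 0.35}])

```text
time: 1.7
tool_pos: [0.3596, 0.3594, 0.2607]
orientation: [0.0, -0.033, 0.999, -0.0]
wrist_force: [-0.9, 0.6, -0.1]
grip_width: 0.0097
```

```bash
python3 - <<'E'
from h import *
s,im=cam('wrist'); cv2.imwrite('pics/w1.png',im); print(s['time'],s['tool_pos'],s['orientation'],s['grip_width'],s['wrist_force'])
for n in ['lid','order_tray']:
    for d in r.outline_of('wrist',n)[:2]: print(n,d['conf'],d['bbox'])
E
```

```text
1.7 [0.35955029 0.35940021 0.26067052] [ 1.22929708e-04 -3.25034601e-02  9.99471608e-01 -1.17715563e-04] 0.009735266691131669 [-0.86888363  0.64402998 -0.13852185]
lid 0.85 [174.4, 228.7, 84.0, 60.9]
lid 0.34 [165.9, 186.7, 111.7, 163.3]
order_tray 0.6 [164.5, 186.4, 110.4, 162.3]
```

View pics/w1.png

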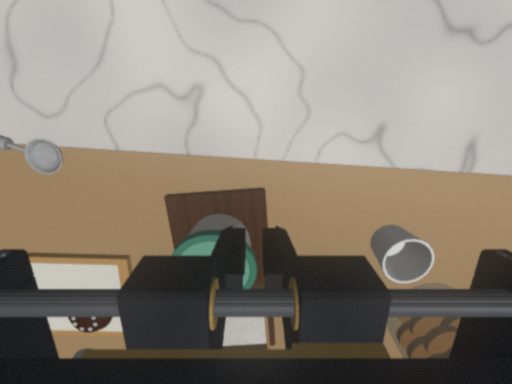

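```bash
python3 - <<'E'
from h import *
s,im=cam('wrist')
cv2.imwrite('pics/w1c.png',cv2.resize(im[180:350,150:290],None,fx=4,fy=3.5,interpolation=cv2.INTER_CUBIC))
a=px2w('wrist',167,195,.012,s);b=px2w('wrist',265,188.5,.012,s);print(a,b,np.hypot(*(a-b)[:2]))
d=b-a; th=np.arctan2(-d[0],d[1]); 
c=(a+b)/2+.15*np.array([np.cos(th),np.sin(th),0]); print('yaw',th,'tray c',c)
d=r.outline_of('wrist','lid')[0]; ys,xs=np.nonzero(d['region'])
print([px2w('wrist',x,.5*(ys[xs==x].min()+ys[xs==x].max()),.09,s).round(3) for x in (xs.min(),)],px2w('wrist',xs[ys==ys.min()].mean(),ys.min(),.096,s))
for z in(.083,.09,.095): print(z, px2w('top',176.9,207.2,z))
E
```

```text
[0.41865382 0.23703569 0.012     ] [0.39912872 0.37948983 0.012     ] 0.14378598882863017
yaw 0.1362136323800066 tray c [0.55750186 0.32863168 0.012     ]
[array([0.466, 0.265, 0.09 ])] [0.4287773  0.31469175 0.096     ]
0.083 [0.48874809 0.31486763 0.083     ]
0.09 [0.48816378 0.31360838 0.09      ]
0.095 [0.48774641 0.31270892 0.095     ]
```

View pics/w1c.png

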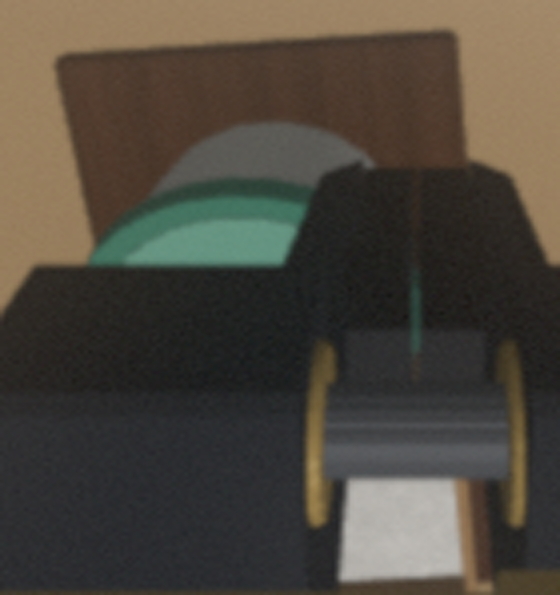

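Emit:
apply_moves(series=[{"linear": [0.08, -0.05, 0], "turn": 0}, {"linear": [0.08, -0.05, -0.05], "turn": 0}, {"linear": [0.08, -0.05, -0.12], "turn": 0}, {"linear": [0.04, -0.018, -0.12], "turn": 0}, {"linear": [0, 0, -0.12], "turn": 0}])

```text
time: 2.45
tool_pos: [0.4432, 0.3096, 0.1365]
orientation: [0.001, -0.032, 0.999, 0.0]
wrist_force: [0.5, -0.5, -0.1]
grip_width: 0.0005
```

Emit:
apply_moves(series=[{"linear": [0, 0, -0.02], "turn": 0}, {"linear": [0, 0, -0.02], "turn": 0}, {"linear": [0, 0, -0.015], "turn": 0}, {"linear": [0, 0, -0.01], "turn": 0}, {"linear": [0, 0, 0], "turn": 0}])

```text
time: 2.95
tool_pos: [0.4421, 0.3104, 0.1189]
orientation: [0.001, -0.033, 0.999, 0.0]
wrist_force: [-0.2, -0.7, 0.0]
grip_width: 0.0007
```

```bash
python3 - <<'E'
from h import *
s,im=cam('wrist'); cv2.imwrite('pics/w2.png',im); print(s['time'],s['tool_pos'],s['wrist_force'])
E
```

```text
2.95 [0.44206822 0.31044503 0.11893371] [-0.22752613 -0.65101277  0.00217042]
```

View pics/w2.png

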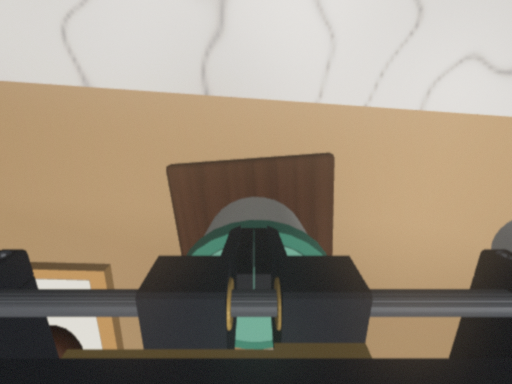

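The fingertips at about (253,240) sit over the lid's near (high) edge, centred sideways. Now I'll press down.

Emit:
apply_moves(series=[{"linear": [0, 0, -0.01], "turn": 0}, {"linear": [0, 0, -0.01], "turn": 0}, {"linear": [0, 0, -0.01], "turn": 0}, {"linear": [0, 0, -0.01], "turn": 0}, {"linear": [0, 0, -0.01], "turn": 0}])

```text
time: 3.5
tool_pos: [0.4412, 0.3103, 0.1037]
orientation: [-0.001, -0.033, 0.999, 0.0]
wrist_force: [-5.8, 0.1, 8.0]
grip_width: 0.0004
```

Emit:
apply_moves(series=[{"linear": [0, 0, -0.01], "turn": 0}, {"linear": [0, 0, 0], "turn": 0}, {"linear": [0, 0, 0], "turn": 0}, {"linear": [0, 0, 0], "turn": 0}, {"linear": [0, 0, 0], "turn": 0}])

```text
time: 4.0
tool_pos: [0.4411, 0.3104, 0.1023]
orientation: [-0.0, -0.033, 0.999, 0.0]
wrist_force: [-9.2, -2.7, 21.0]
grip_width: 0.0005
```

Emit:
apply_moves(series=[{"linear": [0, 0, 0.03], "turn": 0}, {"linear": [0, 0, 0.12], "turn": 0}, {"linear": [0, 0, 0.12], "turn": 0}, {"linear": [-0.05, -0.05, 0.12], "turn": 0}, {"linear": [-0.05, -0.1, 0.1], "turn": 0}], claw=1)

```text
time: 4.5
tool_pos: [0.4118, 0.2655, 0.249]
orientation: [0.001, -0.034, 0.999, 0.0]
wrist_force: [0.9, -0.6, -0.2]
grip_width: 0.0378
```

```bash
python3 - <<'E'
from h import *
s,im=cam('wrist'); cv2.imwrite('pics/w3.png',im); print(s['time'],s['tool_pos'],s['wrist_force'])
s,im=cam('side'); cv2.imwrite('pics/s3.png',cv2.resize(im[120:190,200:310],None,fx=6,fy=6,interpolation=cv2.INTER_CUBIC))
E
```

```text
4.5 [0.41179702 0.26554323 0.24902682] [ 0.85789914 -0.57898136 -0.19077046]
```

View pics/w3.png

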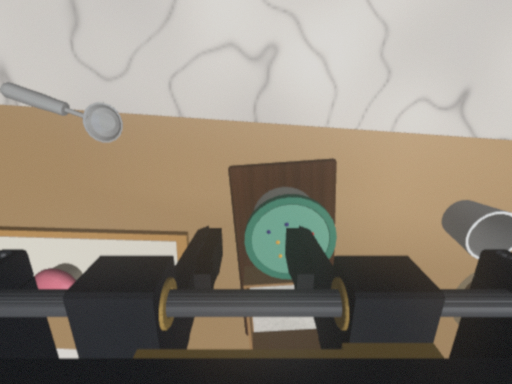

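View pics/s3.png

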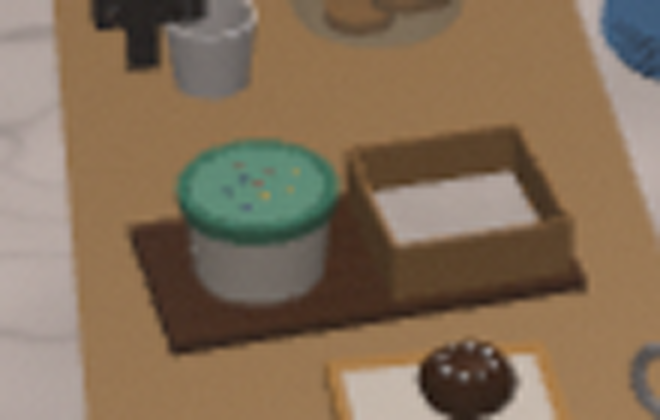

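The lid looks level in both views: sprinkles at wrist (285,235), and its rim is parallel to the tub in the side view. Next is the tongs.

Emit:
apply_moves(series=[{"linear": [-0.02, -0.15, 0.02], "turn": 0}, {"linear": [-0.02, -0.15, 0.02], "turn": 0}, {"linear": [-0.02, -0.15, 0.02], "turn": 0}, {"linear": [-0.02, -0.15, 0.02], "turn": 0}, {"linear": [0, -0.15, 0.02], "turn": 0}])

```text
time: 5.1
tool_pos: [0.3873, 0.0389, 0.2771]
orientation: [-0.0, -0.033, 0.999, 0.0]
wrist_force: [0.9, -0.1, -1.1]
grip_width: 0.0859
```

Emit:
apply_moves(series=[{"linear": [0, -0.15, 0], "turn": 0}, {"linear": [0, -0.15, 0], "turn": 0}, {"linear": [0, -0.15, 0], "turn": 0}, {"linear": [0, -0.15, 0], "turn": 0}, {"linear": [0, -0.15, 0], "turn": 0}])

```text
time: 5.6
tool_pos: [0.3879, -0.1868, 0.2768]
orientation: [-0.0, -0.033, 0.999, 0.0]
wrist_force: [1.1, 0.4, 0.6]
grip_width: 0.0882
```

Emit:
apply_moves(series=[{"linear": [0, -0.15, 0], "turn": 0}, {"linear": [0, -0.15, 0], "turn": 0}, {"linear": [0, -0.1, 0], "turn": 0}, {"linear": [0, -0.03, 0], "turn": 0}, {"linear": [0, 0, 0], "turn": 0}])

```text
time: 6.1
tool_pos: [0.3881, -0.3143, 0.2764]
orientation: [-0.0, -0.032, 0.999, 0.001]
wrist_force: [0.6, 0.2, 0.2]
grip_width: 0.0882
```

```bash
python3 - <<'E'
from h import *
s,im=cam('wrist'); cv2.imwrite('pics/w4.png',cv2.resize(im,None,fx=1.5,fy=1.5)); print(s['time'],s['tool_pos'],s['orientation'])
for n in ['tongs','tongs_arm','tongs_rest']:
    for d in r.outline_of('wrist',n)[:2]: print(n,d['conf'],d['bbox'])
E
```

```text
6.1 [ 0.38805171 -0.31429483  0.27635703] [-3.69287650e-04 -3.24455758e-02  9.99473211e-01  6.69807279e-04]
tongs 0.74 [205.3, 182.2, 59.7, 149.5]
tongs_arm 0.74 [206.4, 191.6, 25.1, 139.4]
tongs_rest 0.81 [202.5, 186.9, 75.2, 103.4]
```

View pics/w4.png

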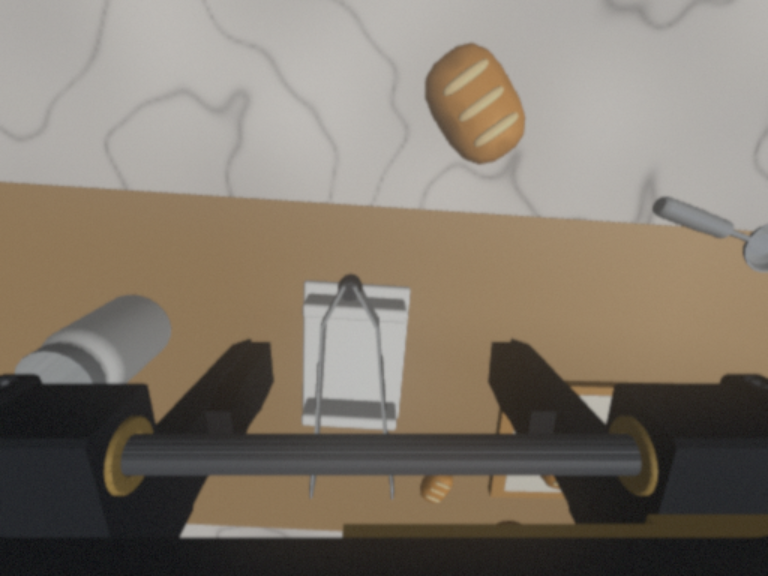

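```bash
python3 - <<'E'
from h import *
s,im=cam('wrist')
cv2.imwrite('pics/w4c.png',cv2.resize(im[175:340,195:280],None,fx=4.6,fy=3.6,interpolation=cv2.INTER_CUBIC)[:, :])
g=cv2.cvtColor(im,cv2.COLOR_BGR2GRAY).astype(int)
for v in range(210,285,8): print(v,' '.join(map(str,g[v,206:266])))
E
```

```text
210 181 180 180 180 179 181 180 173 147 116 125 143 159 175 183 182 184 182 185 184 184 184 186 184 185 186 185 185 187 187 187 185 185 186 186 187 186 184 168 148 134 112 101 103 120 157 180 187 188 189 186 187 187 188 188 189 187 186 187 187
218 186 186 186 186 187 178 154 142 128 124 156 181 187 187 187 187 187 187 189 188 188 188 187 187 188 187 188 188 188 187 189 188 188 187 187 189 188 188 186 188 187 185 170 153 139 143 176 188 187 187 187 187 187 187 188 187 189 189 188 187
226 186 186 187 186 184 171 150 134 116 135 174 185 186 189 186 186 187 188 187 186 188 187 188 188 186 189 188 189 188 188 189 187 187 188 188 189 187 190 186 187 187 188 184 171 150 139 154 180 188 189 186 189 189 189 189 189 187 189 187 187
234 186 187 186 185 181 158 141 125 124 158 180 186 187 189 188 186 187 188 188 187 186 188 187 189 188 188 188 187 189 190 189 188 188 188 187 189 188 188 189 189 188 188 189 181 160 142 145 174 188 187 189 189 188 189 188 189 189 190 187 187
242 188 185 186 173 136 135 134 116 133 174 186 187 185 188 189 187 188 187 187 188 189 188 187 188 188 190 190 188 188 188 
[... 635 characters left out ...]
6 99 100 100 103 101 104 105 105 104 107 109 109 110 112 114 114 118 120 122 124 125 129 132 132 129 132 136 139 141 148 148 150 150 153 162 166 167 167 164 155 137 117 114 158 171 174 175 178 184 187 188 178 148
274 105 106 113 132 134 111 102 102 102 100 100 102 103 102 101 100 103 101 100 100 103 102 100 101 104 102 101 100 102 102 102 100 102 101 100 102 101 102 101 102 102 102 103 102 102 101 108 128 132 116 102 102 100 100 102 113 143 170 157 132
282 163 164 157 141 125 113 138 165 173 174 173 174 175 176 178 181 182 183 183 183 183 183 182 182 185 184 183 183 184 184 183 184 186 185 185 186 186 185 185 185 187 187 185 185 186 187 184 171 148 138 153 177 185 186 185 181 162 134 125 124
```

View pics/w4c.png

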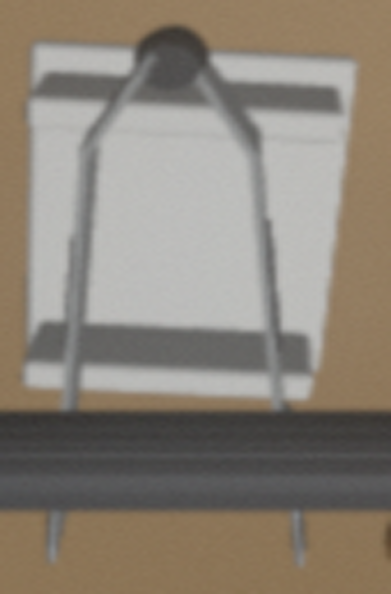

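```bash
python3 - <<'E'
from h import *
s=r.state()
L=[]
for v,a,b in [(218,211.6,252.2),(226,211.1,252.7),(234,210.7,253.2),(242,209.4,254.3),(250,209.0,254.8),(258,208.2,255.4),(274,208.3,255.6)]:
    A=px2w('wrist',a,v,.066,s);B=px2w('wrist',b,v,.066,s); L.append((A+B)/2); print(v,A[:2].round(4),B[:2].round(4),((A+B)/2)[:2].round(4),np.hypot(*(A-B)[:2]).round(4))
p=px2w('wrist',232.4,190.3,.066,s); print('pivot',p)
print('tips',[px2w('wrist',195+u/4.6,175+v/3.6,z,s) for u,v,z in[(53,560,.057),(301,565,.057)]])
L=np.array(L); print(np.polyfit(L[:,0],L[:,1],1))
print('rest',[px2w('wrist',195+u/4.6,175+v/3.6,.008,s)[:2].round(3) for u,v in[(35,42),(357,62)]])
E
```

```text
218 [ 0.4641 -0.3649] [ 0.4603 -0.3099] [ 0.4622 -0.3374] 0.0551
226 [ 0.4762 -0.3653] [ 0.4723 -0.3084] [ 0.4742 -0.3369] 0.0571
234 [ 0.4885 -0.3656] [ 0.4844 -0.3069] [ 0.4865 -0.3363] 0.0589
242 [ 0.5011 -0.3672] [ 0.4968 -0.3045] [ 0.499  -0.3359] 0.0629
250 [ 0.514  -0.3676] [ 0.5095 -0.3029] [ 0.5117 -0.3352] 0.0648
258 [ 0.5271 -0.3685] [ 0.5224 -0.3011] [ 0.5248 -0.3348] 0.0675
274 [ 0.5541 -0.3679] [ 0.5493 -0.2989] [ 0.5517 -0.3334] 0.0691
pivot [ 0.42249958 -0.33846807  0.066     ]
tips [array([ 0.66934629, -0.37032273,  0.057     ]), array([ 0.66617435, -0.2826098 ,  0.057     ])]
[ 0.04363513 -0.35756308]
rest [array([ 0.44 , -0.388]), array([ 0.441, -0.28 ])]
```

Tongs: pivot at (0.4225,-0.3385), centreline yaw ≈0.048 and grip at about (0.518,-0.335). I'll move above the grip and check.

Emit:
apply_moves(series=[{"linear": [0.087, -0.0137, -0.1], "turn": -0.2}, {"linear": [0.087, -0.0137, -0.1], "turn": 0}, {"linear": [0.087, -0.0137, -0.1], "turn": 0}, {"linear": [0.087, -0.0137, -0.1], "turn": 0}, {"linear": [0.087, -0.0137, -0.1], "turn": 0}])

```text
time: 6.85
tool_pos: [0.5198, -0.3334, 0.1264]
orientation: [0.0, -0.024, 1.0, -0.0]
wrist_force: [-0.1, -0.4, -0.3]
grip_width: 0.088
```

Emit:
apply_moves(series=[{"linear": [0, 0, -0.03], "turn": 0}, {"linear": [0, 0, 0], "turn": 0}, {"linear": [0, 0, 0], "turn": 0}, {"linear": [0, 0, 0], "turn": 0}, {"linear": [0, 0, 0], "turn": 0}])

```text
time: 7.35
tool_pos: [0.5183, -0.3346, 0.1197]
orientation: [0.001, -0.023, 1.0, -0.001]
wrist_force: [-0.0, -0.1, -0.3]
grip_width: 0.0878
```

```bash
python3 - <<'E'
from h import *
s,im=cam('wrist'); cv2.imwrite('pics/w5.png',cv2.resize(im,None,fx=1.5,fy=1.5)); print(s['time'],s['tool_pos'],s['orientation'])
E
```

```text
7.35 [ 0.5183201  -0.33463956  0.11972173] [ 7.66115302e-04 -2.28793298e-02  9.99737634e-01 -7.83216257e-04]
```

View pics/w5.png

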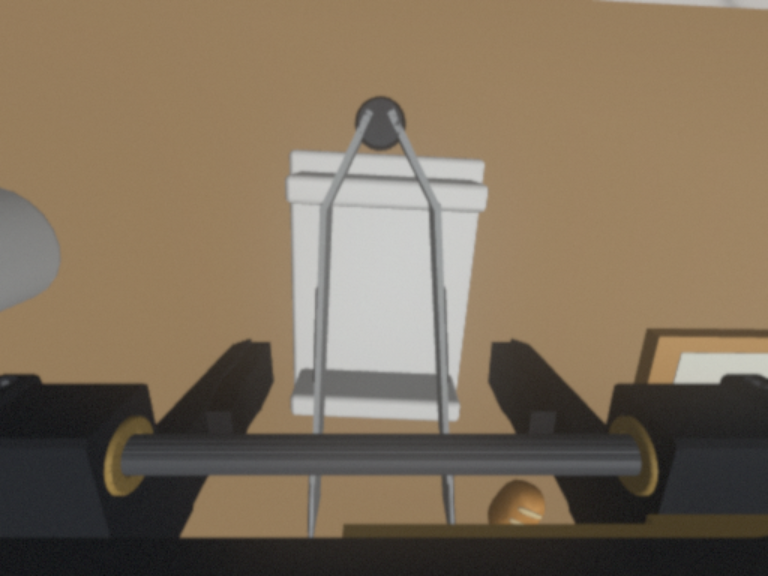

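```bash
python3 - <<'E'
from h import *
s,im=cam('wrist')
cv2.imwrite('pics/w5c.png',cv2.resize(im[60:300,190:320],None,fx=4,fy=2.5,interpolation=cv2.INTER_CUBIC))
print('pivot',px2w('wrist',380/1.5,123/1.5,.066,s))
for v,a,b in [(205,321,441),(285,316.5,444.5),(295,314.5,446.5),(340,313.5,449),(370,314,450),(500,309,453)]:
    A=px2w('wrist',a/1.5,v/1.5,.066,s);B=px2w('wrist',b/1.5,v/1.5,.066,s); print(v,A[:2].round(4),B[:2].round(4),((A+B)/2)[:2].round(4),np.hypot(*(A-B)[:2]).round(4))
E
```

```text
pivot [ 0.42694498 -0.33954742  0.066     ]
205 [ 0.4614 -0.3636] [ 0.4589 -0.3115] [ 0.4601 -0.3376] 0.0522
285 [ 0.4982 -0.3657] [ 0.4954 -0.3064] [ 0.4968 -0.3361] 0.0593
295 [ 0.5032 -0.3666] [ 0.5003 -0.305 ] [ 0.5018 -0.3358] 0.0617
340 [ 0.5265 -0.3672] [ 0.5234 -0.3015] [ 0.525  -0.3344] 0.0658
370 [ 0.5431 -0.367 ] [ 0.5399 -0.2994] [ 0.5415 -0.3332] 0.0677
500 [ 0.6265 -0.3702] [ 0.6225 -0.2893] [ 0.6245 -0.3297] 0.081
```

View pics/w5c.png

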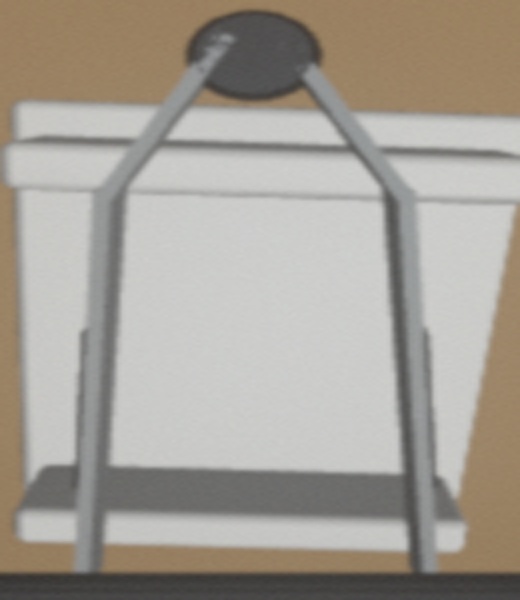

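Emit:
apply_moves(series=[{"linear": [0.015, 0, -0.05], "turn": 0.05}, {"linear": [0, 0, -0.06], "turn": 0}, {"linear": [0, 0, -0.06], "turn": 0}, {"linear": [0, 0, -0.039], "turn": 0}, {"linear": [0, 0, 0], "turn": 0}])

```text
time: 7.95
tool_pos: [0.5225, -0.3338, 0.0534]
orientation: [-0.001, -0.026, 1.0, 0.001]
wrist_force: [-0.3, -1.0, -0.2]
grip_width: 0.0879
```

Emit:
apply_moves(series=[{"linear": [0, 0, 0], "turn": 0}, {"linear": [0, 0, 0], "turn": 0}, {"linear": [0, 0, 0], "turn": 0}, {"linear": [0, 0, 0], "turn": 0}, {"linear": [0, 0, 0], "turn": 0}], claw=0.64, grip_force=30)

```text
time: 8.45
tool_pos: [0.5232, -0.3346, 0.0562]
orientation: [0.0, -0.026, 1.0, -0.0]
wrist_force: [-0.4, -0.1, 2.3]
grip_width: 0.0564
```

```bash
python3 - <<'E'
from h import *
s,im=cam('wrist'); cv2.imwrite('pics/w6.png',cv2.resize(im,None,fx=1.5,fy=1.5)); print(s['time'],s['tool_pos'],s['wrist_force'],s['grip_width'])
E
```

```text
8.45 [ 0.52324632 -0.33460599  0.05622367] [-0.43499838 -0.11989966  2.30835247] 0.056422860736299124
```

View pics/w6.png

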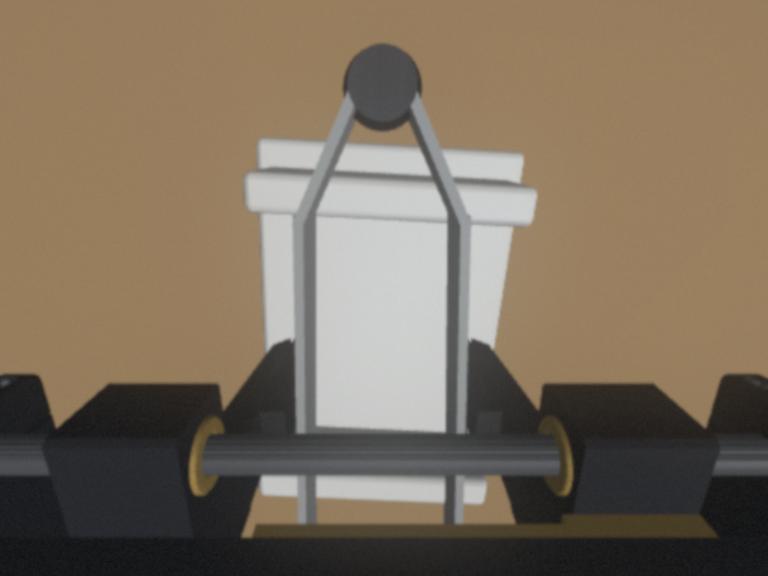

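The tongs are gripped, with fingers on both arms and an opening of 56 mm. Lifting.

Emit:
apply_moves(series=[{"linear": [0, 0, 0.03], "turn": 0}, {"linear": [0, 0, 0.04], "turn": 0}, {"linear": [0, 0, 0.05], "turn": 0}, {"linear": [0, 0, 0.06], "turn": 0}, {"linear": [0, 0, 0.06], "turn": 0}])

```text
time: 9.0
tool_pos: [0.5229, -0.3343, 0.129]
orientation: [0.0, -0.026, 1.0, -0.0]
wrist_force: [-0.7, 0.2, -1.7]
grip_width: 0.0567
```

Emit:
apply_moves(series=[{"linear": [-0.03, 0, 0.06], "turn": 0}, {"linear": [-0.06, 0, 0.06], "turn": 0}, {"linear": [-0.06, 0, 0.06], "turn": 0}, {"linear": [-0.03, 0, 0.03], "turn": 0}, {"linear": [0, 0, 0], "turn": 0}])

```text
time: 9.5
tool_pos: [0.4686, -0.3347, 0.1923]
orientation: [0.001, -0.025, 1.0, -0.001]
wrist_force: [0.1, -0.3, -1.9]
grip_width: 0.0566
```

```bash
python3 - <<'E'
from h import *
s,im=cam('wrist'); cv2.imwrite('pics/w7.png',cv2.resize(im,None,fx=1.5,fy=1.5)); print(s['time'],s['tool_pos'],s['wrist_force'],s['wrist_torque'],s['grip_width'])
s,im=cam('side'); cv2.imwrite('pics/s7.png',cv2.resize(im[150:330,160:360],None,fx=3.3,fy=3.3,interpolation=cv2.INTER_CUBIC))
E
```

```text
9.5 [ 0.46864844 -0.33467904  0.1922627 ] [ 0.10128896 -0.30431123 -1.87679779] [0.02741604 0.04730075 0.00055453] 0.056612941972534955
```

View pics/w7.png

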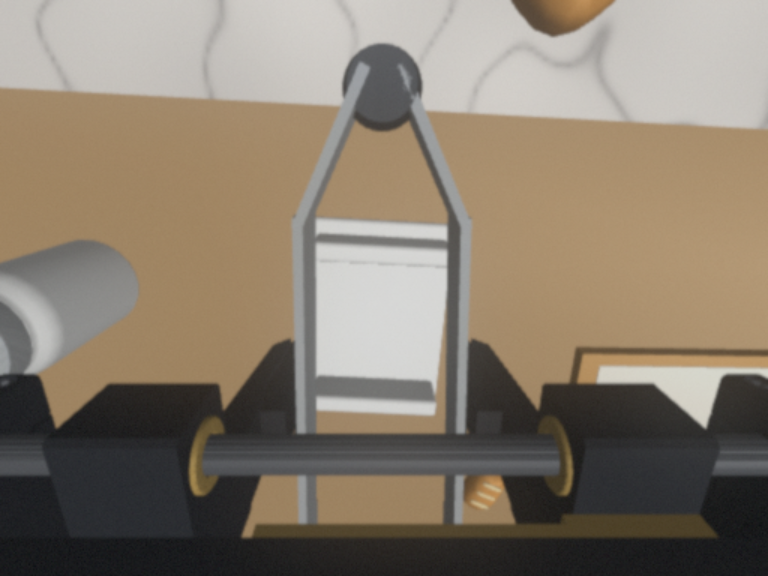

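View pics/s7.png

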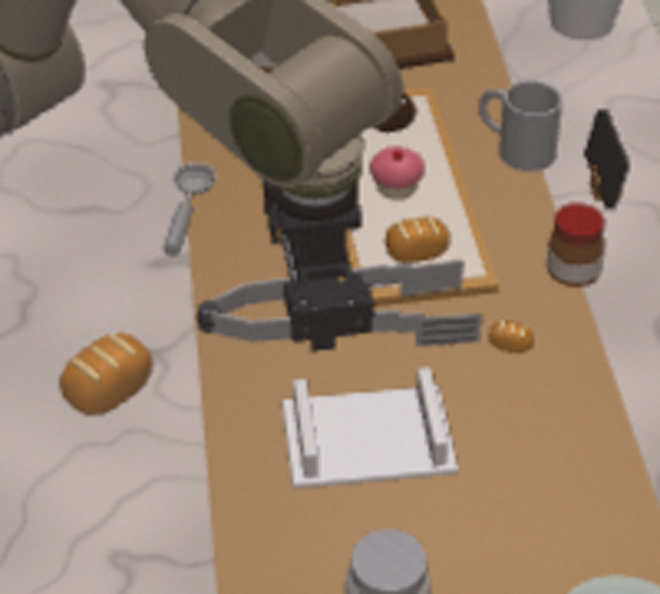

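The tongs are lifted level in the grip. Roll candidates in the side crop: large on the counter (107,372), tiny (511,336), medium on the board (418,240). The last is the middle-sized one and it stands on the board. Moving above it to measure.

Emit:
apply_moves(series=[{"linear": [0.015, 0.04, 0.03], "turn": 0}, {"linear": [0.03, 0.09, 0.03], "turn": 0}, {"linear": [0.03, 0.1, 0.03], "turn": 0}, {"linear": [0.03, 0.1, 0.03], "turn": 0}, {"linear": [0.03, 0.1, 0.03], "turn": 0}])

```text
time: 10.1
tool_pos: [0.5102, -0.2031, 0.2357]
orientation: [-0.0, -0.026, 1.0, 0.0]
wrist_force: [0.6, -0.4, -1.4]
grip_width: 0.0564
```

Emit:
apply_moves(series=[{"linear": [0.03, 0.1, 0.03], "turn": 0}, {"linear": [0.03, 0.1, 0.03], "turn": 0}, {"linear": [0.03, 0.08, 0.03], "turn": 0}, {"linear": [0.015, 0.04, 0.02], "turn": 0}, {"linear": [0, 0.01, 0], "turn": 0}])

```text
time: 10.6
tool_pos: [0.5417, -0.1049, 0.2691]
orientation: [0.0, -0.027, 1.0, -0.0]
wrist_force: [-0.2, -0.5, -1.5]
grip_width: 0.0564
```

```bash
python3 - <<'E'
from h import *
s,im=cam('wrist'); cv2.imwrite('pics/w8.png',cv2.resize(im,None,fx=1.5,fy=1.5)); print(s['time'],s['tool_pos'],s['orientation'],s['wrist_torque'],s['grip_width'])
E
```

```text
10.6 [ 0.54170712 -0.10490639  0.26905977] [ 4.95545110e-04 -2.67767573e-02  9.99641300e-01 -1.75806248e-04] [0.03537576 0.07497414 0.0349132 ] 0.05644073063420115
```

View pics/w8.png

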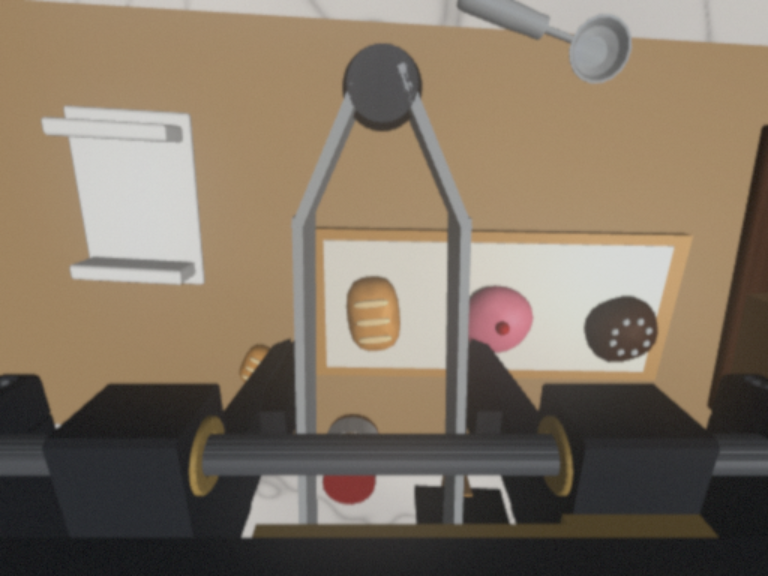

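The roll with three slashes is at (373,314), between the arms and beside the muffin. I'll measure its position and yaw.

```bash
python3 - <<'E'
from h import *
s,im=cam('wrist')
cv2.imwrite('pics/w8c.png',cv2.resize(im[145:255,200:310],None,fx=5,fy=5,interpolation=cv2.INTER_CUBIC))
hsv=cv2.cvtColor(im,cv2.COLOR_BGR2HSV)
m=np.zeros(im.shape[:2],np.uint8); sub=hsv[160:243,218:290]
m[160:243,218:290]=(sub[...,1]>70)
n,l,st,c=cv2.connectedComponentsWithStats(m)
k=1+st[1:,4].argmax(); print(st[k],c[k])
m=(l==k).astype(np.uint8); cn=max(cv2.findContours(m,0,1)[0],key=cv2.contourArea); h=cv2.convexHull(cn)[:,0]
W=np.array([px2w('wrist',u,v,.047,s)[:2] for u,v in h])
rc=cv2.minAreaRect((W*1000).astype(np.float32)); print('rect',rc)
el=cv2.moments((W*10000).astype(np.float32)); cx,cy=el['m10']/el['m00']/10000,el['m01']/el['m00']/10000
print('centroid',cx,cy,'yaw',.5*np.arctan2(2*el['mu11'],el['mu20']-el['mu02']))
# slash ends and left/right edges from the 1.5x picture
for d in r.outline_of('wrist','roll')[:3]:
    ys,xs=np.nonzero(d['region']); print(d['conf'],d['bbox'],px2w('wrist',xs.mean(),ys.mean(),.047,s))
for d in r.outline_of('wrist','board')[:1]: print(d['bbox'])
print('board near corners',px2w('wrist',316/1.5,228/1.5,.03,s),px2w('wrist',690/1.5,236/1.5,.03,s))
E
```

```text
[ 232  186   35   48 1431] [249.09573725 209.5932914 ]
rect ((606.2609252929688, -108.682373046875), (70.62419891357422, 47.03660202026367), 3.917965888977051)
centroid 0.6064940805389947 -0.10846821290275964 yaw 0.14198454418091355
0.53 [161.4, 232.4, 19.8, 21.5] [ 0.65932861 -0.22299061  0.047     ]
[206.1, 152.4, 258.0, 104.1]
board near corners [ 0.53111542 -0.16453602  0.03      ] [0.52016447 0.17439357 0.03      ]
```

View pics/w8c.png

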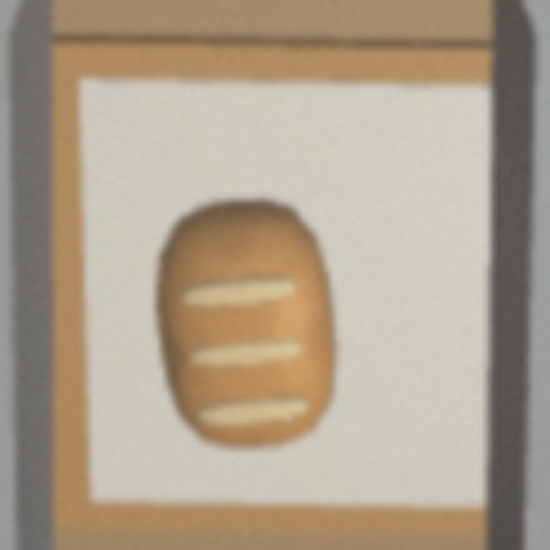

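Roll centre (0.606,-0.1085), yaw ≈0.145. The target for the TCP is (0.492,-0.125).

Emit:
apply_moves(series=[{"linear": [-0.033, -0.0135, -0.09], "turn": 0.18}, {"linear": [-0.033, -0.0135, -0.09], "turn": 0.18}, {"linear": [-0.033, -0.0135, -0.09], "turn": 0.18}, {"linear": [-0.033, -0.0135, -0.09], "turn": 0.18}, {"linear": [-0.033, -0.0135, -0.09], "turn": 0.18}])

```text
time: 11.3
tool_pos: [0.4906, -0.1276, 0.1323]
orientation: [-0.0, -0.07, 0.998, 0.0]
wrist_force: [1.3, 0.2, -2.7]
grip_width: 0.0566
```

Emit:
apply_moves(series=[{"linear": [0, 0, 0], "turn": 0}, {"linear": [0, 0, 0], "turn": 0}, {"linear": [0, 0, 0], "turn": 0}, {"linear": [0, 0, 0], "turn": 0}, {"linear": [0, 0, 0], "turn": 0}])

```text
time: 11.8
tool_pos: [0.492, -0.1267, 0.1343]
orientation: [0.001, -0.071, 0.998, -0.0]
wrist_force: [1.1, -0.1, -1.5]
grip_width: 0.0563
```

```bash
python3 - <<'E'
from h import *
s,im=cam('wrist'); cv2.imwrite('pics/w9.png',cv2.resize(im,None,fx=1.5,fy=1.5)); print(s['time'],s['tool_pos'],s['orientation'],s['grip_width'])
s2,im=cam('side'); cv2.imwrite('pics/s9.png',cv2.resize(im[150:290,200:340],None,fx=4.2,fy=4.2,interpolation=cv2.INTER_CUBIC))
s3,im=cam('top'); cv2.imwrite('pics/t9.png',cv2.resize(im[140:240,230:340],None,fx=5,fy=5,interpolation=cv2.INTER_CUBIC))
E
```

```text
11.8 [ 0.49197861 -0.12665612  0.13434748] [ 7.15973867e-04 -7.06405386e-02  9.97501480e-01 -4.46541256e-04] 0.05627920746956115
```

View pics/w9.png

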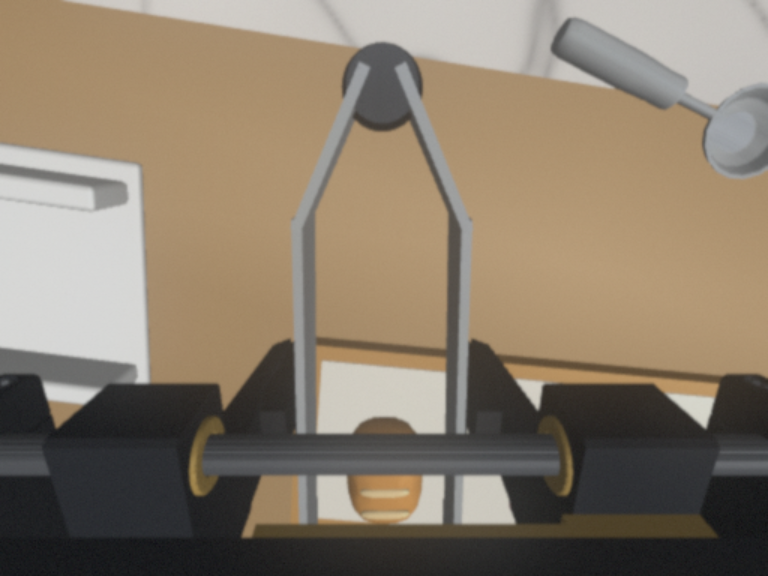

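View pics/s9.png

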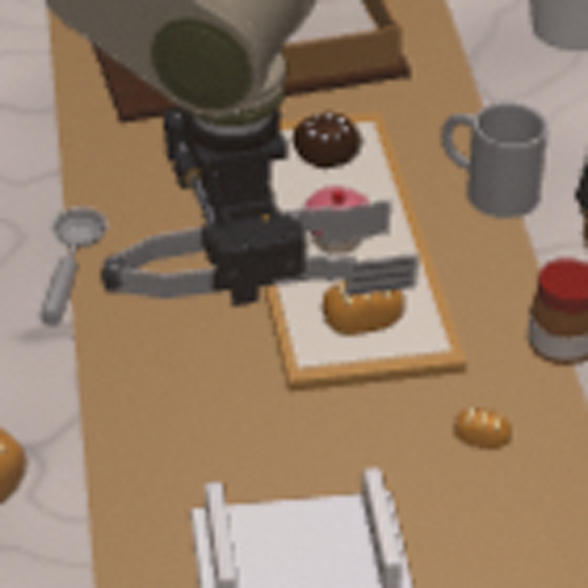

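View pics/t9.png

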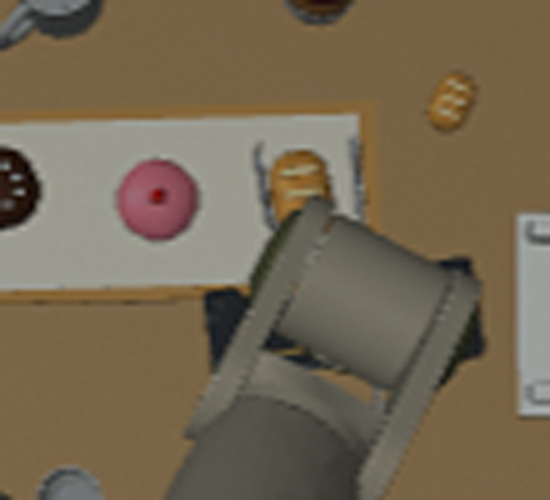

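In the wrist view the roll (385,470) is midway between the arms (305 and 455) and aligned with them. I'll descend over it.

Emit:
apply_moves(series=[{"linear": [0, 0.003, -0.04], "turn": 0}, {"linear": [0, 0, -0.05], "turn": 0}, {"linear": [0, 0, -0.05], "turn": 0}, {"linear": [0, 0, -0.045], "turn": 0}, {"linear": [0, 0, -0.025], "turn": 0}])

```text
time: 12.45
tool_pos: [0.4913, -0.1256, 0.0697]
orientation: [-0.0, -0.071, 0.998, 0.0]
wrist_force: [0.6, -0.1, -1.6]
grip_width: 0.0562
```

Emit:
apply_moves(series=[{"linear": [0, 0, 0], "turn": 0}, {"linear": [0, 0, 0], "turn": 0}, {"linear": [0, 0, 0], "turn": 0}, {"linear": [0, 0, 0], "turn": 0}, {"linear": [0, 0, 0], "turn": 0}])

```text
time: 12.95
tool_pos: [0.4916, -0.1258, 0.0709]
orientation: [0.0, -0.071, 0.998, -0.0]
wrist_force: [-0.2, 0.3, -1.0]
grip_width: 0.0567
```

```bash
python3 - <<'E'
from h import *
s2,im=cam('side'); cv2.imwrite('pics/s10.png',cv2.resize(im[180:270,230:340],None,fx=5.5,fy=5.5,interpolation=cv2.INTER_CUBIC))
s3,im=cam('top'); cv2.imwrite('pics/t10.png',cv2.resize(im[140:240,230:340],None,fx=5,fy=5,interpolation=cv2.INTER_CUBIC))
print(s3['tool_pos'],s3['wrist_force'],s3['grip_width'])
E
```

```text
[ 0.49158212 -0.12576342  0.0708173 ] [ 0.04295112  0.18401777 -1.51011472] 0.05639378520113164
```

View pics/s10.png

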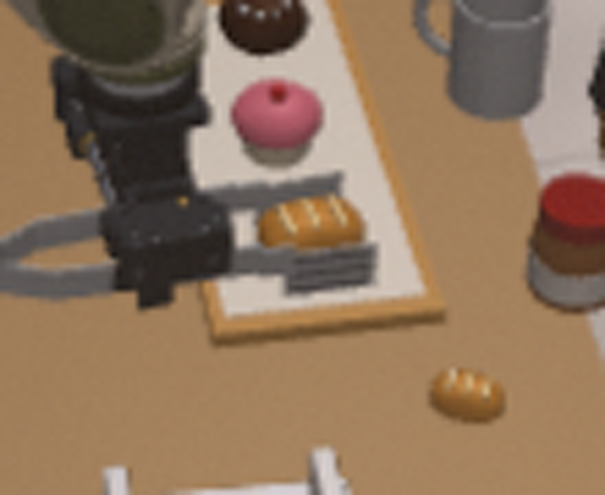

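View pics/t10.png

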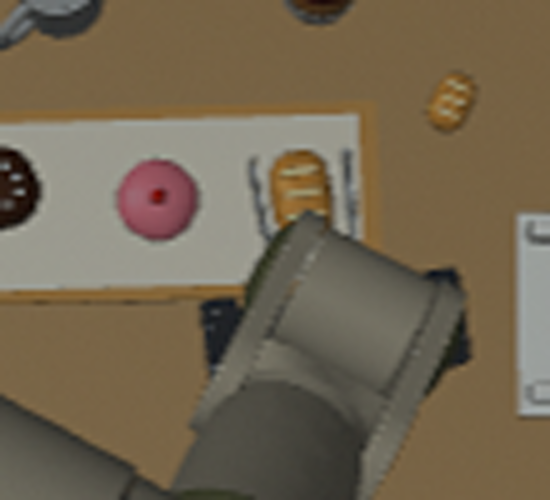

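The roll lies centrally between the jaws in both views. Close the jaws.

Emit:
apply_moves(series=[{"linear": [0, 0, 0], "turn": 0}, {"linear": [0, 0, 0], "turn": 0}, {"linear": [0, 0, 0], "turn": 0}, {"linear": [0, 0, 0], "turn": 0}, {"linear": [0, 0, 0], "turn": 0}], claw=0.4, grip_force=30)

```text
time: 13.55
tool_pos: [0.4915, -0.1257, 0.0706]
orientation: [0.0, -0.071, 0.998, -0.0]
wrist_force: [-0.2, 0.0, -2.3]
grip_width: 0.0476
```

Emit:
apply_moves(series=[{"linear": [0, 0, 0], "turn": 0}, {"linear": [0, 0, 0], "turn": 0}, {"linear": [0, 0, 0.01], "turn": 0}, {"linear": [0, 0, 0.02], "turn": 0}, {"linear": [0, 0, 0.02], "turn": 0}])

```text
time: 14.05
tool_pos: [0.4915, -0.1257, 0.0861]
orientation: [-0.0, -0.071, 0.998, -0.0]
wrist_force: [0.3, -0.5, -1.7]
grip_width: 0.0477
```

```bash
python3 - <<'E'
from h import *
s2,im=cam('side'); cv2.imwrite('pics/s11.png',cv2.resize(im[180:270,230:340],None,fx=5.5,fy=5.5,interpolation=cv2.INTER_CUBIC))
print(s2['tool_pos'],s2['wrist_force'],s2['grip_width'])
E
```

```text
[ 0.49150285 -0.12572882  0.08609233] [ 0.26268361 -0.4564186  -1.747058  ] 0.04767590248076438
```

View pics/s11.png

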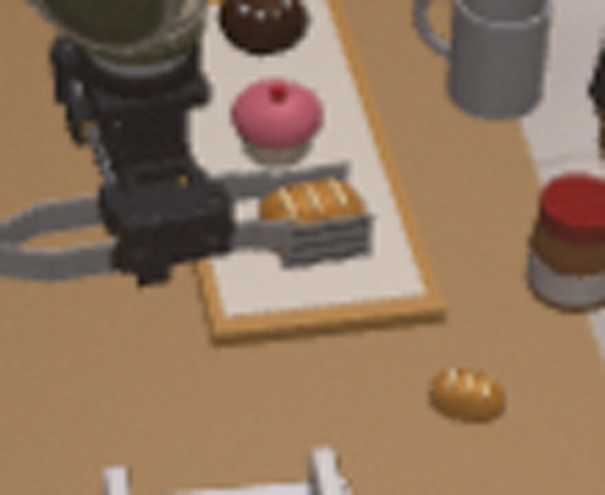

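The roll rises with the jaws (opening 47.7 mm). I'll lift further, then carry it to the box.

Emit:
apply_moves(series=[{"linear": [0, 0, 0.04], "turn": 0}, {"linear": [0, 0, 0.08], "turn": 0}, {"linear": [0, 0, 0.1], "turn": 0}, {"linear": [0, 0, 0.08], "turn": 0}, {"linear": [0, 0, 0.04], "turn": 0}])

```text
time: 14.6
tool_pos: [0.4919, -0.1259, 0.19]
orientation: [0.001, -0.071, 0.998, -0.001]
wrist_force: [-0.5, -0.5, -2.8]
grip_width: 0.0475
```

Emit:
apply_moves(series=[{"linear": [0, 0.02, 0], "turn": 0}, {"linear": [0, 0.04, 0], "turn": 0}, {"linear": [0, 0.06, 0], "turn": 0}, {"linear": [0, 0.07, 0], "turn": 0}, {"linear": [0, 0.08, 0], "turn": 0}])

```text
time: 15.1
tool_pos: [0.4909, -0.0432, 0.1864]
orientation: [-0.001, -0.07, 0.998, 0.001]
wrist_force: [-0.0, 0.9, -3.1]
grip_width: 0.0477
```

```bash
python3 - <<'E'
from h import *
s2,im=cam('side'); cv2.imwrite('pics/s12.png',cv2.resize(im[130:270,200:340],None,fx=4,fy=4,interpolation=cv2.INTER_CUBIC))
print(s2['tool_pos'],s2['wrist_force'],s2['grip_width'])
E
```

```text
[ 0.49085349 -0.04316138  0.18640119] [-0.03844945  0.89039093 -3.14800198] 0.04771833545896732
```

View pics/s12.png

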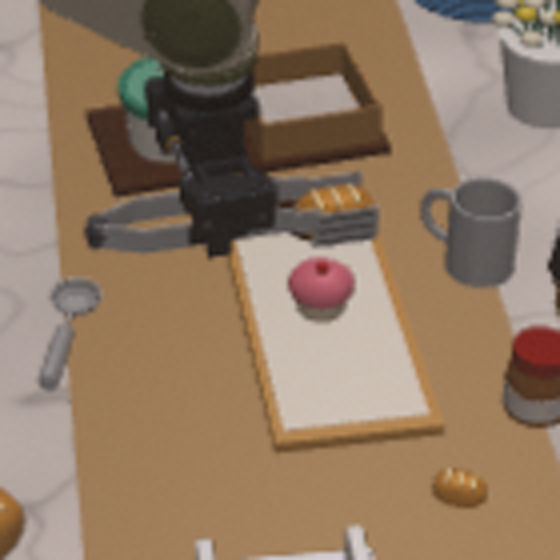

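Emit:
apply_moves(series=[{"linear": [0.008, 0.1, 0], "turn": 0}, {"linear": [0.008, 0.1, 0], "turn": 0}, {"linear": [0.008, 0.1, 0], "turn": 0}, {"linear": [0.008, 0.1, 0], "turn": 0}, {"linear": [0.008, 0.1, 0], "turn": 0}])

```text
time: 15.65
tool_pos: [0.5026, 0.1072, 0.1865]
orientation: [-0.001, -0.071, 0.997, 0.0]
wrist_force: [0.3, 0.0, -1.8]
grip_width: 0.0473
```

Emit:
apply_moves(series=[{"linear": [0.008, 0.1, 0], "turn": 0}, {"linear": [0.008, 0.1, 0], "turn": 0}, {"linear": [0.008, 0.1, 0], "turn": 0}, {"linear": [0.008, 0.1, 0], "turn": 0}, {"linear": [0.008, 0.1, 0], "turn": 0}])

```text
time: 16.15
tool_pos: [0.5145, 0.2571, 0.1863]
orientation: [-0.001, -0.071, 0.997, -0.0]
wrist_force: [-0.2, -0.5, -1.9]
grip_width: 0.0473
```

Emit:
apply_moves(series=[{"linear": [0, 0.09, 0], "turn": 0}, {"linear": [0, 0.06, 0], "turn": 0}, {"linear": [0, 0.04, -0.01], "turn": 0}, {"linear": [0, 0.015, -0.01], "turn": 0}, {"linear": [0, 0, 0], "turn": 0}])

```text
time: 16.65
tool_pos: [0.5152, 0.3166, 0.1806]
orientation: [-0.001, -0.071, 0.998, -0.0]
wrist_force: [-0.2, -0.9, -2.2]
grip_width: 0.0476
```

```bash
python3 - <<'E'
from h import *
s2,im=cam('side'); cv2.imwrite('pics/s13.png',cv2.resize(im[90:210,190:330],None,fx=4.2,fy=4.2,interpolation=cv2.INTER_CUBIC))
print(s2['time'],s2['tool_pos'],s2['wrist_force'],s2['grip_width'])
s3,im=cam('top'); cv2.imwrite('pics/t13.png',cv2.resize(im[130:250,140:260],None,fx=4.5,fy=4.5,interpolation=cv2.INTER_CUBIC))
s3,im=cam('wrist'); cv2.imwrite('pics/w13.png',im)
E
```

```text
16.65 [0.51517261 0.31661761 0.18064827] [-0.23178507 -0.93135214 -2.17866651] 0.04761955310635418
```

View pics/s13.png

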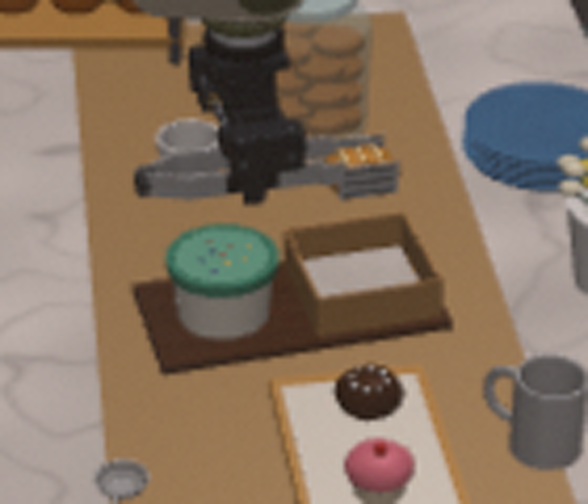

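View pics/t13.png

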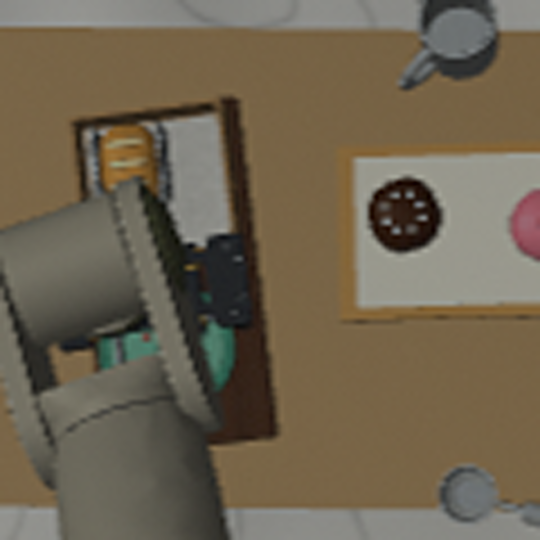

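View pics/w13.png

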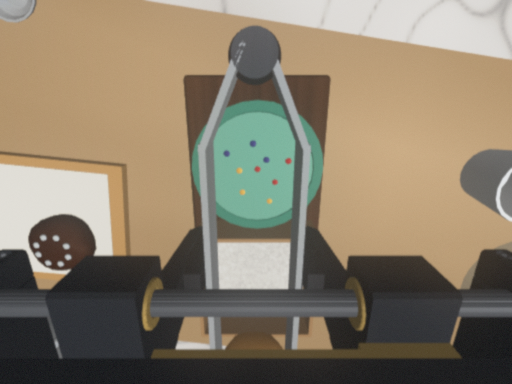

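```bash
python3 - <<'E'
from h import *
e=px2w('top',140+127/4.5,130+123/4.5,.158); print('roll far end',e,'centre',e-.035*np.array([.99,.142,0]))
s=r.state(); print('calc', s['tool_pos']+np.array([.1147,.0172,-.0218]),s['qd'].round(3),s['grip_width'])
# box rim corners in first top crop (x3.6, off 150,130), z=.057
print([px2w('top',150+u/3.6,130+v/3.6,.057)[:2].round(3) for u,v in[(25,98),(140,84),(152,198),(37,213)]])
# project estimated box rim corners into w13-time wrist view: tub/tray centre check
print([px2w('wrist',u,v,.081,s)[:2].round(3) for u,v in[(258,100)]], px2w('wrist',187,76,.012,s),px2w('wrist',328,77,.012,s))
E
```

```text
roll far end [0.66209187 0.33738141 0.158     ] centre [0.62744187 0.33241141 0.158     ]
calc [0.63037801 0.33316184 0.15975741] [-0.001 -0.003 -0.003  0.002  0.001  0.001] 0.04776095636926407
[array([0.682, 0.401]), array([0.698, 0.279]), array([0.576, 0.264]), array([0.559, 0.384])]
[array([0.435, 0.308])] [0.42271293 0.23456148 0.012     ] [0.40362493 0.37529369 0.012     ]
```

The roll is at about (0.629,0.333,0.159) and the box centre at about (0.630,0.334). The arm is still and the lid is level. Handing in.

Emit:
apply_moves(series=[{"linear": [0, 0, 0], "turn": 0}, {"linear": [0, 0, 0], "turn": 0}, {"linear": [0, 0, 0], "turn": 0}, {"linear": [0, 0, 0], "turn": 0}, {"linear": [0, 0, 0], "turn": 0}])

```text
time: 17.3
tool_pos: [0.5155, 0.3168, 0.1816]
orientation: [0.0, -0.071, 0.998, 0.0]
wrist_force: [0.7, -1.1, -2.6]
grip_width: 0.0474
```

```bash
python3 - <<'E'
from h import *
s=r.state(); print(s['time'],s['tool_pos'],s['grip_width'],s['wrist_force']); print(r.hand_in())
E
```

```text
17.3 [0.51550168 0.31676064 0.18157327] 0.04735777179504004 [ 0.74908091 -1.12278316 -2.61740768]
the job is handed in; nothing more can be done
None
```

I handed the job in at 17.3 s of the 54 s allowed, and no verdict was reported.

- **Lid:** I pressed it down to its stop. The fingertips were then about 80 mm above the counter with 21 N on the wrist, and the lid looked level in the later pictures. I had no direct reading of the lid joint.
- **Tongs and roll:** I lifted the tongs off their rest and closed them on the middle-sized roll, the one on the board. The grip was 47.4 mm wide at the end, close to the 48 mm expected with the roll held.
- **Final position:** The roll hangs still at about (0.630, 0.333), 160 mm above the counter. That is about 10 cm above the box rim and within 5 mm of the box middle (about 0.630, 0.334).

No check failed. Two estimates of the roll position differed by 3 mm, and I saw no other item shifted in the last views, though they did not cover the whole counter.

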